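Start the autosampler run

ROBOT

A 7-joint arm with a two-finger parallel gripper is mounted at the origin on the work surface. World frame = base frame: x ahead of the robot, y to its left, z up, the work surface at z = 0. Lengths are in mm, angles in rad, forces in N, time in s.
With the tool pointing down it reaches from about 400 to 900 mm from the base axis. Payload 5.6 kg.
Tool frame: the origin (TCP) lies midway between the tips of the shut fingers; the grasp point (between the pads) lies 19 mm behind it; x points along the fingers, y is the direction in which the jaws open and shut, and the axes are right-handed (so a half turn about x gives the same grasp; the last joint's range is limited). The gripper opens to 92 mm and grips with 3 to 60 N. Pads are 20 mm wide; open, the fingers measure 128 mm over their backs; the gripper's body (75 mm by 189 mm) begins 69 mm behind the grasp point.
Start: joints at [1.291, 0.468, -0.012, 1.603, 0.006, 1.071, -0.056], TCP at [152.441, -631.88, 178.492] pointing down, gripper open.
Joint ranges: [-2.53, 2.53], [-0.31, 2.02], [-1.57, 1.55], [0.28, 2.44], [-1.29, 4.43], [0.15, 1.84], [-2.92, 2.92]. Speed limits (rad/s): [2.57, 2.57, 3.14, 3.14, 3.14, 3.14, 3.14].

INTERFACE

Orientations are given as a rotation vector (axis times angle).
In Python, from cell import robot, grip, kin, viewer gives the robot as it stands. Calls block until the motion is done:
- robot.movep(position, orientation): joint-space move of the TCP to a pose.
- robot.servo_line(position, feed=150, rotation=None): straight line of the TCP; rotation=None keeps the orientation; feed is the mean speed in mm/s.
- robot.goto_joints(angles): joint-space move.
- grip(opening, newtons=None): opening from 0.0 (shut) to 1.0 (fully open); newtons is the grip in N (None keeps the last); returns when the fingers have stopped.
- robot.hold(seconds).
- kin.ik(position, orientation): joint angles nearest the present ones, or None.
- robot.observe(): the state.
- viewer.read_camera(name): name is "scene" or "top" or "wrist"; returns the picture (400x640x3 uint8, red, green, blue); there is no depth.
- viewer.camera_info(name): a dict with "camera_matrix" (3x3 intrinsics, pixels), "k1" (the pictures are not rectified: a ray, as slopes to the right and down, at radius r is drawn at 1 + k1 r^2 times it, then the intrinsics apply), "R" (3x3) and "t" (3): a world point X has camera coordinates R X + t. Camera axes: x right, y down, z forward; pixel columns grow to the right and rows downward; lengths in mm; the calibration is good to about 2 mm. A picture is of the moment at which its call begins: read the wrist's pose just before it. camera_info takes no time and is no camera call; for the wrist camera it gives the pose at the moment of the call.
A pose or a line that the arm cannot do raises robot.IKError and nothing moves.
- robot.job_done(): hands the job in, once; it reports no verdict.
Trained networks look in the newest picture that a camera, given by its name, has taken for a name from the list of things; names that differ only in an ending like _2 or _b are one class to them, and where a whole thing is asked for, a point or a joint stands for the part that bears it (a point fixed in the world has none). Each returns a list of dicts, best first, with "confidence" (0 to 1); they miss things now and then, are a little off and sometimes report something else, mostly with a low value. They report only what shows in the picture. A call takes as long as a camera call.
- viewer.silhouettes(name, camera): "mask" (400x640 bool, what is visible of it).
- viewer.pinpoint(name, camera): "at" ([x, y, z] in mm, in the coordinates of the camera as it stood for that picture, good to about 4 mm: a listed point, or the origin of a listed thing).
The state is a dict: "t": time; "joints": joint angles; "joint_velocities": joint speeds; "joint_torque": joint torques, N m; "tcp_pos": TCP position; "tcp_rot": TCP orientation; "contact_force": force on the tool from outside, world axes, zero at the start; "wrist_torque": the same for the moment, N m; "grip_width": opening from 0.0 (shut) to 1.0 (fully open).
Only numpy, scipy, OpenCV 4.12 (cv2) and the standard library are available. Lean on these libraries where they do the work, as an engineer would, in place of code of your own. Each camera call takes 0.05 s, during which the arm holds its last target.

TASK

Start the sample run by pressing three controls with your fingertips, in this order: push down the raised end of the power box's rocker so that it is switched on, then press the pump's wide bar key fully down so that it stays down, and last press the autosampler's large round button fully down and let it spring back up. Press neither of the small round buttons beside them, pick nothing up, and leave all the loose glassware and tools standing or lying where they are.

Things in the scene. Friction and masses are not known exactly. Their poses are not given: they have to be found in the camera images.
- power_box: power box: fixed cream box 150 (x) x 120 (y) x 70 mm high; on top only a grey rocker and, near the far edge, two black fuse caps (18 mm across, 10 mm high). Origin under its centre; x from front to back, z up
- rocker_pivot (a point): fixed pivot of the rocker, mid-width, 74.5 mm above the table, axes of the power box. The rocker is a grey shallow V, 46 mm long along x, 32 mm wide, its two halves 23 mm each side of the pivot. Off: near half level, far half (+x) stands up by 0.4 rad, its end about 9 mm higher. On: far half level, its top 77 mm above the table
- rocker_raised_end (a point): point on top of the rocker's far half, the one that stands up while off, 16 mm out from the pivot; moves down about 6 mm from off to on
- rocker (a joint): rocker angle in rad: 0 off, 0.4 fully on. It stays where it is left; about 0.05 N m turns it (some 3 N at the raised end)
- pump: pump: fixed cream box 200 (x) x 130 (y) x 108 mm high, a round roller head (84 mm across, sticking out 30 mm) on its front face; a bar key and a small round button on top. Origin under its centre; x from front to back, z up
- bar_key_top (a point): centre of the upper face of the pump's bar key, a grey rectangular key 24 x 50 mm (long along the pump's y), standing 13 mm proud of the pump's top; 121 mm above the table when up. Axes of the pump
- bar_key (a joint): travel of the bar key in m, straight down: 0 up, 0.007 fully down. A latching key: about 3 N moves it and it stays where it is left
- autosampler: autosampler: a fixed cream console (100 x 170 x 70 mm high) with two round buttons on top, and behind it a white vial carousel 160 mm across, 117 mm high at its hub, centre 125 mm behind the large button. Origin on the table 40 mm in front of the carousel's centre; x from front to back, z up
- start_button_top (a point): centre of the upper face of the autosampler's large round button, grey, 36 mm across, in a black collar, about 92 mm above the table when up. Axes of the autosampler
- start_button (a joint): travel of the large round button in m, straight down: 0 up, 0.006 fully down; a spring brings it back; fully down takes about 5 N
- pump_small_button_top (a point): top of the small round button (16 mm across, 125 mm above the table) on the pump, 68 mm to the right (pump's -y) of the bar key's centre: not to be pressed
- pump_small_button (a joint): its travel in m: 0 up, 0.005 down
- sampler_small_button_top (a point): top of the small round button (16 mm across, 91 mm above the table) on the autosampler, 75 mm to the right (-y) of the large one: not to be pressed
- sampler_small_button (a joint): its travel in m: 0 up, 0.005 down
- vial: loose glass vial with white cap, 24 mm across, 45 mm high, standing on the pump's top behind the keys; origin under its centre
- reagent_jar: loose amber jar, 36 mm across, 70 mm high, between two of the machines; origin under its centre
- beaker: loose clear beaker, 36 mm across, 60 mm high, between two of the machines; origin under its centre
- flask: loose white bottle, 60 mm across, 160 mm high, behind the machines; origin under its centre
- can: loose aluminium can, 56 mm across, 90 mm high, behind the machines; origin under its centre
- wrench: loose steel wrench, 140 mm long, lying in front of the machines; its x axis runs along it
- dish: loose glass dish, 80 mm across, 15 mm high, in front of the machines; origin under its centre

How it is judged (in metres and radians):
On the way, in this order (a step that is already met when the one before it is completed fails the run):
1. the rocker is pressed over to on (value of joint rocker above 0.3 rad), for 0.05 s.
2. the bar key is pressed down (value of joint bar_key above 0.005 m), for 0.05 s.
3. the large round button is pressed down (value of joint start_button above 0.004 m), for 0.05 s.
At the end, for the whole second after the job is handed in: the rocker is on (over 0.3 of 0.4 rad), the bar key is down (over 5 of 7 mm), the large round button was pressed after that (over 4 of 6 mm) and is up again (under 1.5 mm), both small buttons are up, and every loose thing is within 30 mm of where it stood (value of joint rocker above 0.3 rad and value of joint bar_key above 0.005 m and value of joint each of start_button, pump_small_button, sampler_small_button below 0.0015 m and distance of each of vial, reagent_jar, beaker, flask, can, wrench, dish from where it was at the start of the episode below 0.03 m); the robot touches nothing.
It fails at once if the bar key is pressed while the rocker is still off (value of joint bar_key above 0.003 m and value of joint rocker below 0.25 rad).
It fails at once if the large round button is pressed while the bar key is still up (value of joint start_button above 0.003 m and value of joint bar_key below 0.004 m).
It fails at once if a small round button is pressed (value of joint any of pump_small_button, sampler_small_button above 0.0025 m).
It fails at once if a loose bystander is lifted, knocked over or pushed away (distance of any of vial, reagent_jar, beaker, flask, can, wrench, dish from where it was at the start of the episode above 0.03 m or angle between any of vial, reagent_jar, beaker, flask, can, dish's own z axis and vertical above 0.5 rad).
It also fails if it takes over 54 s, if anything falls off the work surface, if the arm or the gripper's body presses on something with over 40 N, if the wrist force passes 120 N, or if a joint passes its speed limit or range.

## Working session

There is one attempt and no reset: what is moved stays moved. The work goes in short steps, each a Python script; the robot and the scene stay as the last script left them, time stands still between calls to the robot, and variables do not carry over. Pictures are saved under pics/ and viewed, and the job is handed in when it is done.

```bash
ls; mkdir -p pics; python3 - <<'E'
from cell import robot, grip, kin, viewer
import cv2
o=robot.observe(); print(o['t'],o['tcp_pos'],o['tcp_rot'],o['grip_width'],o['contact_force'])
for c in ("scene","top","wrist"):
    im=viewer.read_camera(c); cv2.imwrite(f"pics/a_{c}.png",im[:,:,::-1])
    i=viewer.camera_info(c); print(c,i)
E
```

```text
pics
0.0 [ 152.30538767 -631.25022691  177.56960459] [ 2.0961679   0.25120841 -2.09684253] 1.003338416644362 [ 0.36455473 -0.19940348  0.91847479]
scene {'camera_matrix': array([[492.83858665,   0.        , 322.09409871],
       [  0.        , 492.83858665, 202.63894959],
       [  0.        ,   0.        ,   1.        ]]), 'k1': -0.013783203462945114, 'R': array([[ 0.20186112,  0.97933909, -0.01212574],
       [ 0.64215517, -0.14168871, -0.75336648],
       [-0.73951932,  0.1442888 , -0.6574891 ]]), 't': array([-114.79198855, -274.94494388, 1544.6531335 ])}
top {'camera_matrix': array([[442.98143702,   0.        , 308.31077144],
       [  0.        , 442.98143702, 196.70081462],
       [  0.        ,   0.        ,   1.        ]]), 'k1': -0.027963501330628582, 'R': array([[-0.0648728 , -0.99788801, -0.00332251],
       [-0.97631425,  0.06415826, -0.20662574],
       [ 0.20640252, -0.01016058, -0.97841441]]), 't': array([  24.03631148,  583.56701603, 1068.56302992])}
wrist {'camera_matrix': array([[298.51642267,   0.        , 320.43701564],
       [  0.        , 298.51642267, 199.21261917],
       [  0.        ,   0.        ,   1.        ]]), 'k1': -0.01239248276030445, 'R': array([[ 2.33740685e-01, -9.72298749e-01, -6.58793837e-04],
       [-9.32008404e-01, -2.24247808e-01,  2.84733658e-01],
       [-2.76993913e-01, -6.59398389e-02, -9.58606442e-01]]), 't': array([-650.26324058,  -32.91091144,  391.95800133])}
```

View pics/a_scene.png

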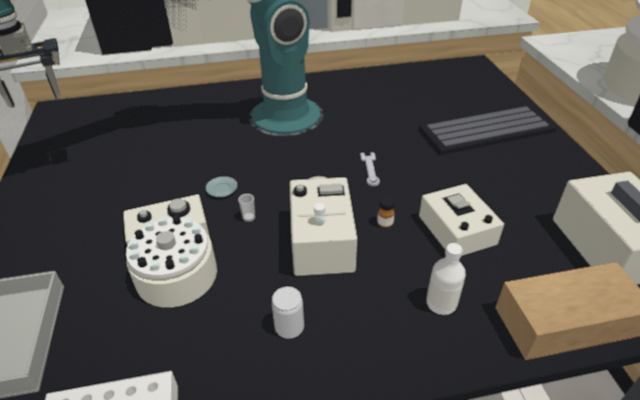

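View pics/a_top.png

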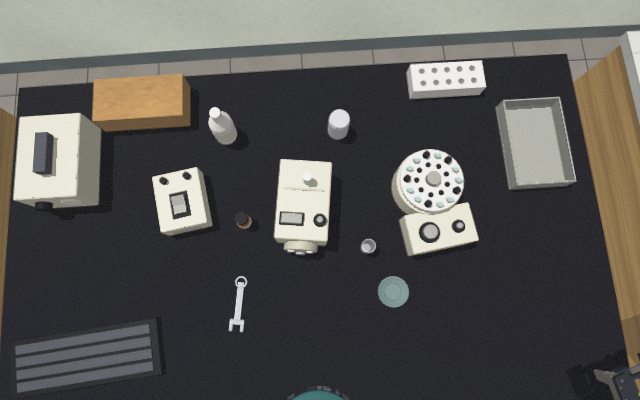

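```bash
cat > h.py <<'E'
from cell import robot, grip, kin, viewer
import numpy as np, cv2
from scipy.spatial.transform import Rotation as Rn
def world(info,p): return info['R'].T@(np.array(p)-info['t'])
def ray_at_z(info,uv,z):
    K=info['camera_matrix'];k=info['k1']
    d=cv2.undistortPoints(np.array([[uv]],float),K,np.array([k,0,0,0,0.]))[0,0]
    r=info['R'].T@np.array([*d,1]);c=-info['R'].T@info['t']
    return c+r*(z-c[2])/r[2]
def proj(info,X):
    p,_=cv2.projectPoints(np.array(X,float).reshape(-1,3),cv2.Rodrigues(info['R'])[0],info['t'],info['camera_matrix'],np.array([info['k1'],0,0,0,0.]))
    return p[:,0]
E
python3 - <<'E'
from h import *
for c in ("top","scene"):
    viewer.read_camera(c); i=viewer.camera_info(c)
    for n in ["power_box","pump","autosampler","rocker_pivot","rocker_raised_end","bar_key_top","start_button_top","pump_small_button_top","sampler_small_button_top","vial","reagent_jar","beaker","flask","can"]:
        for d in viewer.pinpoint(n,c)[:2]:
            print(c,n,round(d['confidence'],2),world(i,d['at']).round(1))
print(robot.observe()['t'])
E
```

```text
top power_box 0.96 [ 5.960e+02  3.091e+02 -5.000e-01]
top pump 0.73 [571.3  -1.2  -2.7]
top autosampler 0.71 [ 484.1 -379.7   85.4]
top autosampler 0.6 [ 336.  -211.9   -0.9]
top rocker_pivot 0.85 [586.8 314.6  76.5]
top rocker_raised_end 0.56 [526.   33.  119.4]
top rocker_raised_end 0.53 [ 5.618e+02 -3.284e+02 -3.000e-01]
top bar_key_top 0.66 [542.3 158.5  -3.4]
top bar_key_top 0.55 [526.6  30.2 119.6]
top start_button_top 0.68 [ 472.9 -306.    91.8]
top pump_small_button_top 0.52 [593.9 312.7   1.1]
top sampler_small_button_top 0.48 [ 485.8 -374.8   86.1]
top vial 0.58 [613.8 -15.5 109.9]
top reagent_jar 0.73 [539.6 159.2  -2.1]
top beaker 0.43 [ 454.3 -155.5    0.8]
top flask 0.85 [788.8 201.2  -3.3]
top can 0.82 [ 784.9 -106.6   -2.9]
scene pump 0.84 [565.6  -1.9  -1.5]
scene autosampler 0.63 [ 557.5 -328.2    3.1]
scene rocker_pivot 0.75 [580.7 315.2  77.1]
scene rocker_pivot 0.55 [516.9  31.2 121.5]
scene rocker_raised_end 0.69 [597.6 312.3  85.9]
scene rocker_raised_end 0.69 [ 556.6 -328.2    0.7]
scene bar_key_top 0.63 [595.8 312.8  -2.8]
scene bar_key_top 0.58 [520.4  30.  119.7]
scene start_button_top 0.65 [ 471.2 -311.2   94.6]
scene pump_small_button_top 0.53 [513.3 -35.3 125.1]
scene sampler_small_button_top 0.53 [ 483.6 -382.6   95.8]
scene vial 0.78 [608.7 -16.6 106.9]
scene reagent_jar 0.57 [539.3 156.3   2.3]
scene beaker 0.79 [ 444.4 -161.    -3.4]
scene flask 0.97 [ 7.889e+02  1.990e+02 -2.000e-01]
scene can 0.69 [ 774.8 -111.8   -1.6]
1.65
```

The scene picture shows the power box at about (460,218), the pump at (322,225) and the autosampler at (170,250). The top picture shows the rocker at about (179,204), the bar key at (292,218) and the large button at (430,232). I'll zoom in for exact pixels.

```bash
python3 - <<'E'
from h import *
im=cv2.imread("pics/a_top.png")
cs=[(140,160),(262,150),(390,195)]
t=[cv2.resize(im[y:y+110,x:x+95],None,fx=2.8*1,fy=2.8,interpolation=cv2.INTER_CUBIC) for x,y in cs]
out=np.hstack(t); print(out.shape); cv2.imwrite("pics/b_top.png",out)
i=viewer.camera_info("top")
for n,uv,z in [("rocker",(179,204),80),("key",(292,218),121),("start",(430,232),92),("psm",(320,219),125),("ssm",(458.5,226.5),91)]:
    print(n,ray_at_z(i,uv,z).round(1))
E
```

```text
(308, 798, 3)
rocker [582.5 310.7  80. ]
key [521.9  28.8 121. ]
start [ 470.  -304.4   92. ]
psm [514.5 -37.6 125. ]
ssm [ 478.9 -376.3   91. ]
```

View pics/b_top.png

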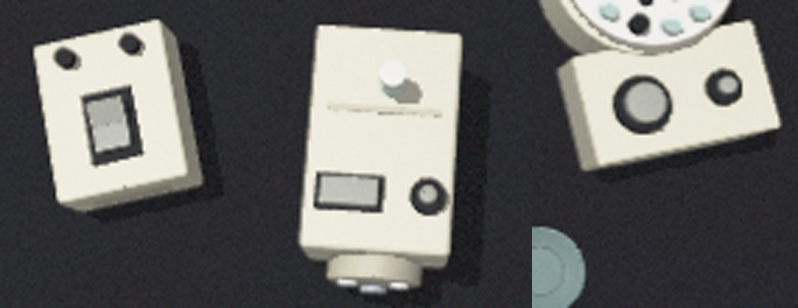

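```bash
python3 - <<'E'
from h import *
i=viewer.camera_info("top")
Z=lambda x,y,z:ray_at_z(i,(140+x/2.8,160+y/2.8),z)
a,b=Z(65,58,80),Z(131,44,80); print("fuses",a.round(1),b.round(1),"pivot",Z(108,123,75).round(1))
d=a-b; print("yaw pb",np.arctan2(-d[0],d[1]))
o=robot.observe(); M=Rn.from_rotvec(o['tcp_rot']).as_matrix(); print(M.round(2))
# target: x down, y along world +-y
s=np.sign(M[1,1]); 
Rt=np.array([[0,0,-1],[0,s,0],[-1,0,0]],float).T if False else None
x=np.array([0,0,-1.]);
for sg in (1,-1):
    y=np.array([0,sg,0.]);m=np.c_[x,y,np.cross(x,y)]
    rv=Rn.from_matrix(m).as_rotvec()
    for p in [(540,-330,300),(470,-306,300),(521,30,300),(600,317,300),(600,317,76)]:
        q=kin.ik(p,rv); print(sg,rv.round(3),p,None if q is None else np.round(q,2))
E
```

```text
fuses [645.4 350.6  80. ] [654.5 290.5  80. ] pivot [583.8 313.2  75. ]
yaw pb 0.15052237652058043
[[-0.    0.23 -0.97]
 [ 0.   -0.97 -0.23]
 [-1.   -0.    0.  ]]
1 [0.    1.571 0.   ] (540, -330, 300) [ 1.    0.45 -0.71  1.46  0.29  1.34  1.84]
1 [0.    1.571 0.   ] (470, -306, 300) [ 1.09  0.3  -0.71  1.64  0.2   1.28  1.91]
1 [0.    1.571 0.   ] (521, 30, 300) [ 0.76  0.32 -1.08  1.71  0.29  1.28  1.19]
1 [0.    1.571 0.   ] (600, 317, 300) [ 0.16  0.77 -1.28  1.32  0.73  1.55  0.54]
1 [0.    1.571 0.   ] (600, 317, 76) [ 0.12  0.92 -1.07  1.56  0.85  1.19  0.45]
-1 [ 2.221  0.    -2.221] (540, -330, 300) [ 0.61  0.36 -0.16  1.49  0.06  1.3  -1.12]
-1 [ 2.221  0.    -2.221] (470, -306, 300) [ 0.66  0.23 -0.17  1.67  0.04  1.25 -1.09]
-1 [ 2.221  0.    -2.221] (521, 30, 300) [ 0.55  0.23 -0.79  1.72  0.17  1.26 -1.85]
-1 [ 2.221  0.    -2.221] (600, 317, 300) [ 0.08  0.65 -1.03  1.33  0.55  1.46 -2.49]
-1 [ 2.221  0.    -2.221] (600, 317, 76) [-0.04  0.77 -0.77  1.57  0.59  1.05 -2.53]
```

```bash
python3 - <<'E'
from h import *
grip(0.0,20)
o=robot.observe(); p=o['tcp_pos']
robot.servo_line([p[0],p[1],290],feed=250)
q=np.array(robot.observe()['joints']); print(q.round(3))
az0=-q[0]; az=np.arctan2(317,590)
q2=q.copy(); q2[0]=-az; q2[6]=q[6]-(az-az0)+0  # try
robot.goto_joints(q2)
o=robot.observe(); print(o['t'],o['tcp_pos'],o['grip_width'],o['contact_force']); print(Rn.from_rotvec(o['tcp_rot']).as_matrix().round(2))
i=viewer.camera_info("wrist"); im=viewer.read_camera("wrist"); cv2.imwrite("pics/c_wrist.png",im[:,:,::-1])
print({k:v for k,v in i.items()})
for n in ["rocker_pivot","rocker_raised_end","power_box"]:
    for d in viewer.pinpoint(n,"wrist")[:2]: print(n,round(d['confidence'],2),world(i,d['at']).round(1))
print(proj(i,[[584,313.5,75],[599.8,316,84],[645.4,350.6,80],[654.5,290.5,80]]).round(0))
E
```

```text
[ 1.288  0.385 -0.007  1.471  0.003  1.286 -0.054]
7.1167 [586.34542068 279.61823624 289.62679696] 0.006755665945416872 [0.06785935 0.73395815 0.41963179]
[[-0.    0.23 -0.97]
 [-0.   -0.97 -0.23]
 [-1.    0.    0.  ]]
{'camera_matrix': array([[298.51642267,   0.        , 320.43701564],
       [  0.        , 298.51642267, 199.21261917],
       [  0.        ,   0.        ,   1.        ]]), 'k1': -0.01239248276030445, 'R': array([[ 0.23227408, -0.97264964,  0.00119515],
       [-0.93241262, -0.22231515,  0.28492576],
       [-0.27686723, -0.06729524, -0.95854884]]), 't': array([134.55532191, 543.73036106, 679.76413783])}
rocker_pivot 0.57 [581.6 315.3  79.9]
rocker_raised_end 0.58 [596.  310.1  83. ]
power_box 0.64 [592.3 309.   -3.6]
[[296. 165.]
 [296. 154.]
 [278. 115.]
 [323. 119.]]
```

View pics/c_wrist.png

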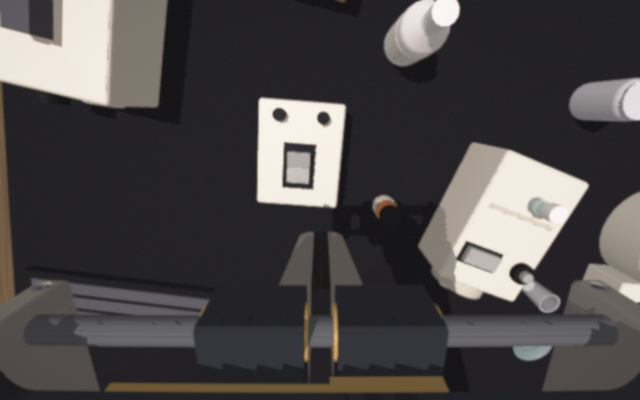

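The wrist picture shows the rocker at (299,166), with fuse caps at (280,114) and (323,118). That is within 3 px of the projections from my top-camera estimates, so I'll press the far half next.

```bash
cat >> h.py <<'E'
def down(yaw):
    x=np.array([0,0,-1.]); y=np.array([np.sin(yaw),-np.cos(yaw),0]); return Rn.from_matrix(np.c_[x,y,np.cross(x,y)]).as_rotvec()
def press(p,z0,zmin,step=1.5,fmax=20):
    z=z0
    while z>zmin:
        z=max(zmin,z-step)
        robot.servo_line([p[0],p[1],z],feed=30)
        o=robot.observe(); f=o['contact_force']; print(round(z,1),o['tcp_pos'].round(1) if hasattr(o['tcp_pos'],'round') else o['tcp_pos'],np.round(f,1))
        if np.linalg.norm(f)>fmax: print("STOP");break
    return z
E
python3 - <<'E'
from h import *
p=(600.,314.5); rv=down(0.15)
robot.movep([*p,200],rv)
robot.servo_line([*p,100],feed=200,rotation=rv)
o=robot.observe(); print(o['t'],o['tcp_pos'],o['contact_force'],np.round(o['joints'],2))
press(p,91,76,1.5,15)
print(robot.observe()['t'])
robot.servo_line([*p,160],feed=200)
i=viewer.camera_info("wrist"); im=viewer.read_camera("wrist"); cv2.imwrite("pics/d_wrist.png",im[:,:,::-1])
im=viewer.read_camera("scene"); cv2.imwrite("pics/d_scene.png",cv2.resize(im[150:280,380:540,::-1],None,fx=4,fy=4))
print(robot.observe()['t'],robot.observe()['contact_force'])
E
```

```text
8.4417 [601.61785414 314.88545308 102.43100175] [-0.20065092  0.19473928 -0.06357839] [-0.53  0.59 -0.    1.59  0.    0.96 -1.95]
89.5 [599.9 314.5  89.4] [ 0.1 -0.7 -0.3]
88.0 [600.  314.5  87.9] [-0.3  0.3  0.5]
86.5 [599.9 314.4  86.4] [ 0.6  0.4 -0.6]
85.0 [599.9 314.5  84.9] [ 0.1  0.3 -0.7]
83.5 [599.9 314.5  83.4] [0.2 0.4 1. ]
82.0 [599.9 314.5  81.8] [ 0.4 -0.6  0.2]
80.5 [599.9 314.4  80.4] [-0.5 -0.1 -1. ]
79.0 [599.9 314.4  78.8] [ 0.2 -0.4  0.3]
77.5 [599.9 314.5  77.4] [ 0.   0.2 -0.3]
76 [599.9 314.5  75.9] [0.5 0.5 0.7]
11.1917
11.8583 [-0.33250922  0.10350268 -1.08028085]
```

View pics/d_wrist.png

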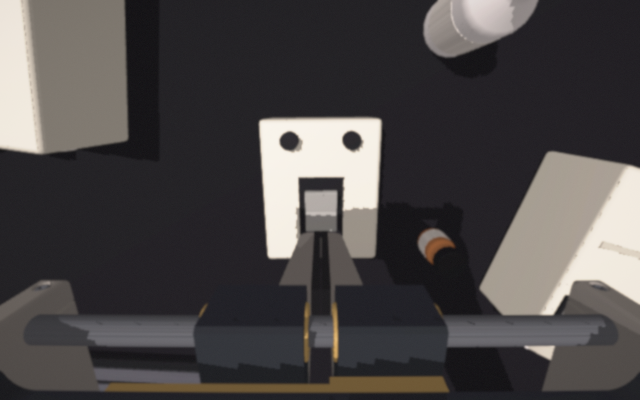

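View pics/d_scene.png

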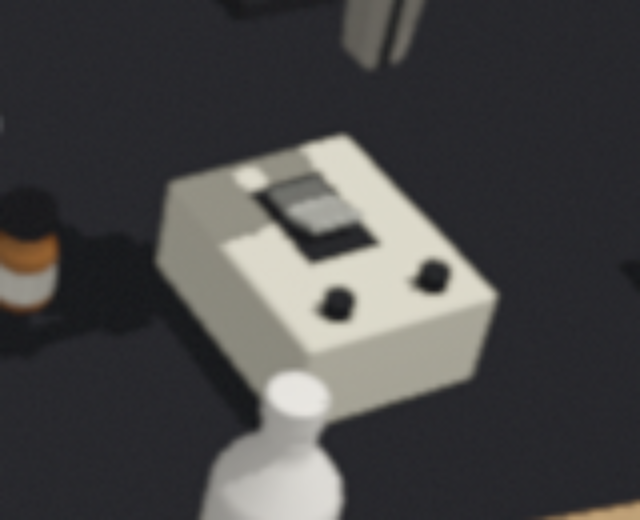

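```bash
python3 - <<'E'
from h import *
i=viewer.camera_info("wrist")
u=np.array([.989,.15]);v=np.array([-.15,.989])
P=np.array([584,312.5])
for nm,a,z in [("pivot",0,76.5),("far_off",21,86),("far_on",23,77),("near_off",-23,77),("near_on",-21,86)]:
    print(nm,proj(i,[[*(P+a*u),z]]).round(0))
print("tcp",proj(i,robot.observe()['tcp_pos']).round(0), "fuse",proj(i,[[645.4,350.6,80],[654.5,290.5,80]]).round(0))
im=cv2.imread("pics/d_wrist.png");cv2.imwrite("pics/e.png",cv2.resize(im[100:270,250:400],None,fx=3.5,fy=3.5,interpolation=cv2.INTER_CUBIC))
im=viewer.read_camera("top")[:,:,::-1]; old=cv2.imread("pics/a_top.png")
f=lambda im:cv2.resize(im[165:240,148:213],None,fx=6,fy=6,interpolation=cv2.INTER_CUBIC)
cv2.imwrite("pics/f.png",np.hstack([f(old),f(im)]))
o=cv2.imread("pics/a_scene.png")
cv2.imwrite("pics/g.png",cv2.resize(o[150:280,380:540],None,fx=4,fy=4,interpolation=cv2.INTER_CUBIC))
E
```

```text
pivot [[318. 207.]]
far_off [[318. 190.]]
far_on [[318. 185.]]
near_off [[319. 229.]]
near_on [[318. 230.]]
tcp [[319. 223.]] fuse [[288. 141.]
 [353. 141.]]
```

View pics/e.png

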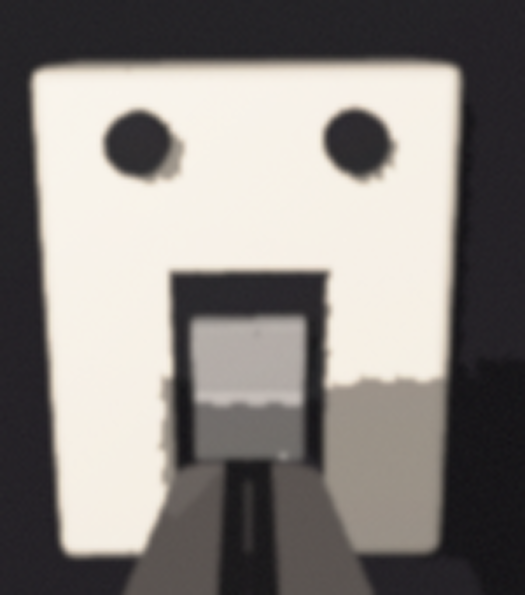

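View pics/f.png

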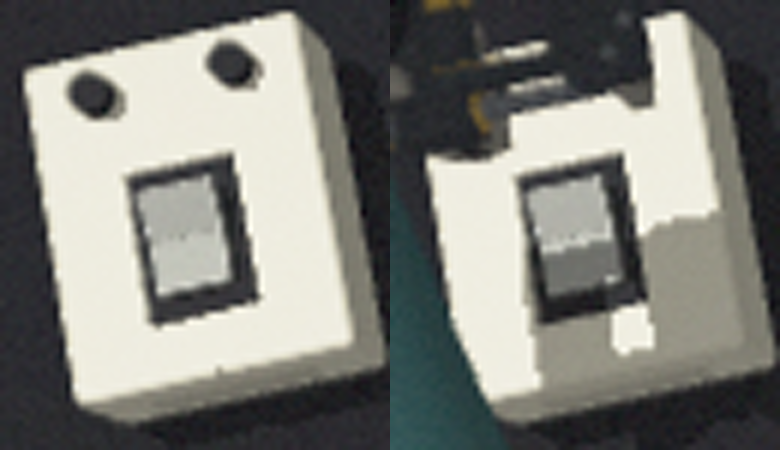

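View pics/g.png

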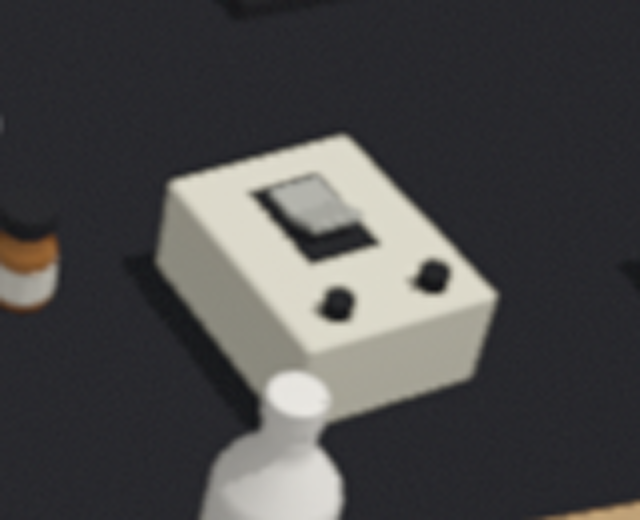

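The far half hasn't moved, and I felt no contact down to z=76. I'll go back down, check from the scene camera how the tips sit relative to the rocker, and then continue with force watch.

```bash
python3 - <<'E'
from h import *
p=(600.,314.5)
robot.servo_line([*p,80],feed=150)
robot.servo_line([*p,77],feed=30)
i=viewer.camera_info("scene")
im=viewer.read_camera("scene")[:,:,::-1].copy(); 
print(proj(i,robot.observe()['tcp_pos']),robot.observe()['tcp_pos'])
cv2.imwrite("pics/h.png",cv2.resize(im[140:270,380:540],None,fx=4,fy=4,interpolation=cv2.INTER_CUBIC))
im=viewer.read_camera("wrist")[:,:,::-1]
cv2.imwrite("pics/h2.png",im)
print(proj(viewer.camera_info("wrist"),robot.observe()['tcp_pos']))
E
```

```text
[[463.10910042 205.97433827]] [600.38467875 314.68776566  77.76946709]
[[319.15086301 222.73823817]]
```

View pics/h.png

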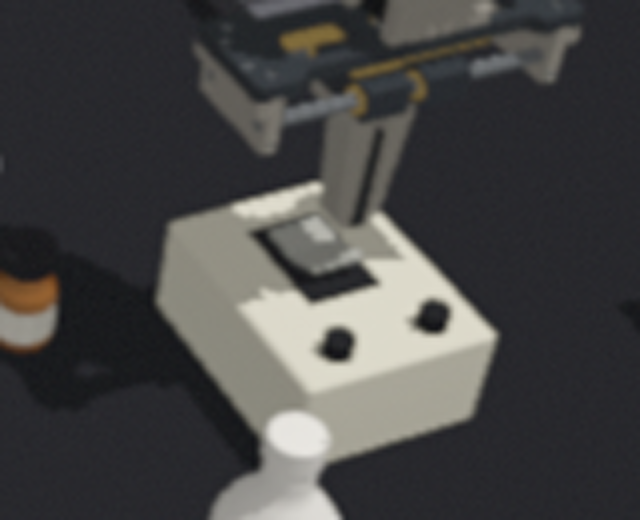

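View pics/h2.png

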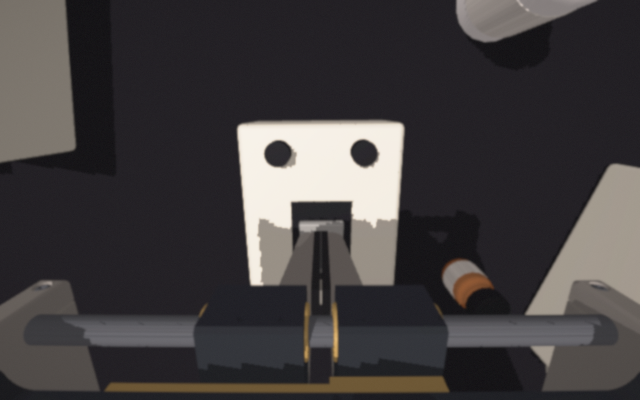

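```bash
python3 - <<'E'
from h import *
w=viewer.camera_info("wrist"); s=viewer.camera_info("scene"); t=viewer.camera_info("top")
o=robot.observe()['tcp_pos']
print("wrist cam pos",(-w['R'].T@w['t']).round(1),"tcp cam",(w['R']@o+w['t']).round(1), "view dir",w['R'][2].round(2))
print("expected tool offsets: rocker far top edge", proj(s,[[604,315,86],[600,314.5,77],[584,312.5,77],[561,309,77],[600,314.5,100],[580,312,80]]).round(1))
A=[];b=[]
def add(i,uv):
    K=i['camera_matrix'];d=cv2.undistortPoints(np.array([[uv]],float),K,np.array([i['k1'],0,0,0,0.]))[0,0]
    r=i['R'].T@np.array([*d,1]);r/=np.linalg.norm(r);c=-i['R'].T@i['t'];P=np.eye(3)-np.outer(r,r);A.append(P);b.append(P@c)
add(w,(320,233));add(s,(467.5,196))
X=np.linalg.lstsq(np.vstack(A),np.hstack(b),rcond=None)[0];print(X, proj(w,X),proj(s,X))
E
```

```text
wrist cam pos [679.  325.6 284.7] tcp cam [ -1.   17.4 221. ] view dir [-0.28 -0.04 -0.96]
expected tool offsets: rocker far top edge [[464.6 204.2]
 [462.9 206.1]
 [459.1 201.7]
 [453.6 195.4]
 [464.7 198.3]
 [458.4 199.5]]
[607.12076314 315.15108564 112.5647232 ] [[319.81143416 232.67836018]] [[467.41308453 195.93428001]]
```

```bash
python3 - <<'E'
from h import *
im=cv2.imread("pics/h2.png");cv2.imwrite("pics/h3.png",cv2.resize(im[180:300,250:400],None,fx=5,fy=5,interpolation=cv2.INTER_CUBIC))
im=viewer.read_camera("scene")[:,:,::-1]
cv2.imwrite("pics/h4.png",cv2.resize(im[160:230,430:500],None,fx=8,fy=8,interpolation=cv2.INTER_CUBIC))
E
```

```text
(no output)
```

View pics/h3.png

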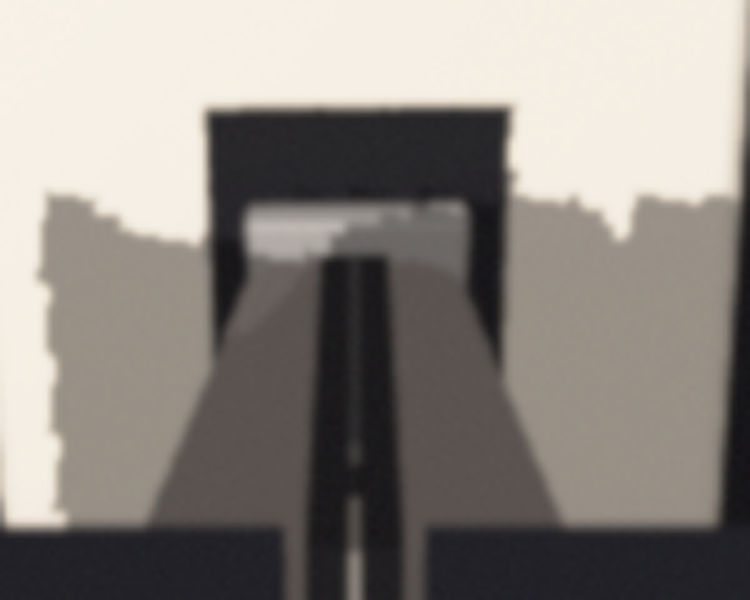

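View pics/h4.png

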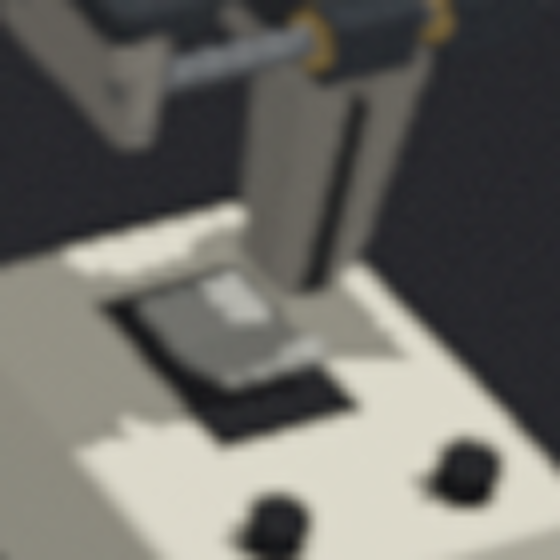

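Triangulating between the wrist and scene views puts the visible fingertips at z≈110 while the reported TCP is at z=77. The real tips are therefore about 30 mm short of the stated TCP, which explains why there was no contact. I'll lower in small force-guarded steps until contact and calibrate the tip length from that.

```bash
python3 - <<'E'
from h import *
p=(600.,314.5)
z=press(p,77,60,2,3.)
im=viewer.read_camera("scene")[:,:,::-1]
cv2.imwrite("pics/k.png",cv2.resize(im[160:230,430:500],None,fx=8,fy=8,interpolation=cv2.INTER_CUBIC))
print(robot.observe()['t'])
E
```

```text
75 [599.9 314.4  74.8] [-0.3 -1.1 -0.8]
73 [599.8 314.4  72.8] [-1.2 -0.6 -0.6]
71 [599.9 314.4  70.8] [0.2 0.  0.1]
69 [599.9 314.4  68.8] [ 0.  -0.4  0.2]
67 [599.9 314.4  66.8] [-0.7 -0.2 -0.2]
65 [599.9 314.4  64.8] [-0.3 -0.7 -0.4]
63 [599.8 314.4  62.8] [ 0.8 -0.2 -0.5]
61 [599.9 314.4  60.8] [-0.1 -1.3  0.2]
60 [600.  314.5  59.9] [ 0.4  0.  -0.3]
15.2917
```

View pics/k.png

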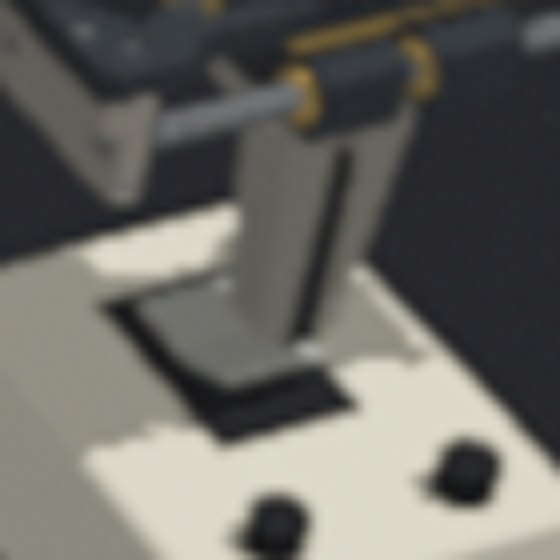

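```bash
python3 - <<'E'
from h import *
p=(600.,314.5)
z=press(p,60,38,1,12.)
im=viewer.read_camera("scene")[:,:,::-1]
cv2.imwrite("pics/l.png",cv2.resize(im[160:230,430:500],None,fx=8,fy=8,interpolation=cv2.INTER_CUBIC))
print(robot.observe()['t'])
E
```

```text
59 [600.  314.5  58.9] [ 0.4 -0.8  0. ]
58 [600.  314.5  57.9] [-0.1 -0.1  0.6]
57 [599.9 314.5  56.9] [-0.  -1.  -0.5]
56 [599.9 314.5  55.9] [-0.4 -0.5 -0.1]
55 [599.9 314.5  54.9] [ 0.2 -0.4 -0. ]
54 [600.  314.5  53.9] [-0.4 -0.1 -0.3]
53 [599.9 314.5  52.9] [-0.6  0.  -0.1]
52 [599.9 314.5  51.9] [-0.3  0.1 -0.5]
51 [599.9 314.4  50.9] [-0.1 -0.1 -0.2]
50 [599.9 314.5  49.9] [-0.6 -0.7 -0.2]
49 [600.2 314.6  49.2] [ 0.2 -0.6  1.5]
48 [600.6 314.7  48.4] [ 1.  -0.2  3. ]
47 [600.9 314.7  47.4] [ 1.6 -0.9  3. ]
46 [600.4 314.6  46.2] [3.4 0.7 4.1]
45 [599.8 314.5  44.8] [2.2 0.1 3.3]
44 [599.6 314.4  43.7] [1.6 0.6 1.6]
43 [599.6 314.4  42.7] [1.6 0.2 2.1]
42 [599.7 314.4  41.8] [ 1.5 -0.2  1.9]
41 [599.7 314.4  41.3] [ 0.4 -1.3  5.1]
40 [599.8 314.4  41.2] [-1.2 -0.9  9.9]
39 [599.9 314.5  41.2] [-3.7 -3.  15.4]
STOP
20.5917
```

View pics/l.png

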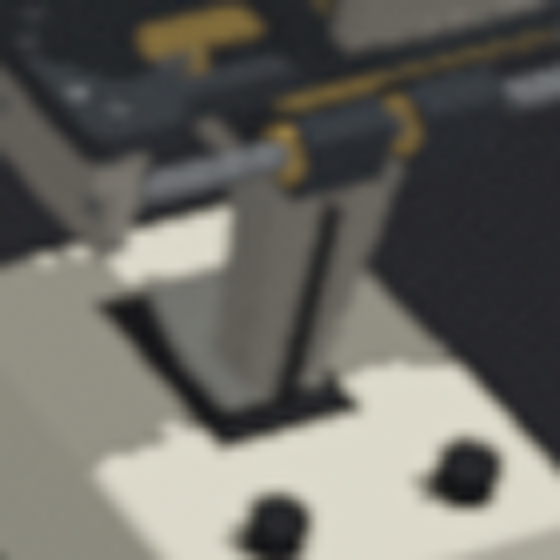

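The rocker is on. There was a hard stop at TCP z≈41.3, which corresponds to its 77 mm top, so the tips are about 36 mm short of the TCP. I'll lift, check, and hover over the key.

```bash
python3 - <<'E'
from h import *
robot.servo_line([600,314.5,150],feed=250)
im=viewer.read_camera("scene")[:,:,::-1]; a=cv2.resize(im[160:230,430:500],None,fx=5,fy=5,interpolation=cv2.INTER_CUBIC)
rv=down(0.0)
robot.movep([521,30,150],rv)
i=viewer.camera_info("wrist"); im=viewer.read_camera("wrist")[:,:,::-1].copy()
for n in ["bar_key_top"]:
    for d in viewer.pinpoint(n,"wrist")[:2]: print(n,round(d['confidence'],2),world(i,d['at']).round(1))
print(proj(i,[[521,30,121],[521,55,121],[521,5,121],[514,-37,125],[613,-16,108]]).round(0).tolist())
o=robot.observe();print(o['t'],o['tcp_pos'],np.round(o['joints'],2))
b=im[50:400,150:550]
cv2.imwrite("pics/m.png",np.hstack([a,b]))
E
```

```text
bar_key_top 0.79 [518.3  27.1 123.2]
[[321.0, 211.0], [291.0, 211.0], [351.0, 211.0], [402.0, 221.0], [380.0, 96.0]]
22.4667 [521.61113422  31.83260194 149.8319852 ] [-0.19  0.29  0.08  1.95 -0.03  0.91 -1.66]
```

View pics/m.png

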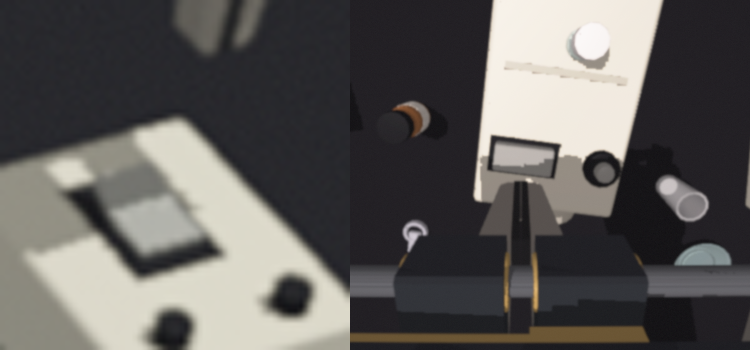

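The left crop shows the rocker's far half now level. The right crop shows the key at about full-frame (324,207), against my projection of (321,211), and the vial is clear. I'll press the key at (521.5, 28).

```bash
python3 - <<'E'
from h import *
p=(521.5,28.)
robot.servo_line([*p,89],feed=120,rotation=down(-0.05))
z=press(p,88,74,1.5,13.)
robot.hold(0.1)
robot.servo_line([*p,150],feed=200)
im=viewer.read_camera("wrist")[:,:,::-1];b=im[50:400,150:550]
im=viewer.read_camera("scene")[:,:,::-1]; a=cv2.resize(im[160:230,285:355],None,fx=5,fy=5,interpolation=cv2.INTER_CUBIC)
cv2.imwrite("pics/n.png",np.hstack([a,b]))
print(robot.observe()['t'])
E
```

```text
86.5 [521.9  28.1  87. ] [-0.2 -0.6  0.3]
85.0 [521.6  28.   85.1] [0.9 1.2 0.4]
83.5 [521.6  28.   83.6] [-0.2 -0.5  1.9]
82.0 [521.6  28.   81.9] [ 0.9 -0.2  1.8]
80.5 [521.5  28.   80.3] [ 0.2 -0.4  0.6]
79.0 [521.5  28.   78.8] [-0.1 -1.3  0.1]
77.5 [521.6  28.   78.3] [-3.1 -1.1  8.6]
76.0 [521.7  28.   78.2] [-6.5 -1.3 20.5]
STOP
25.8417
```

View pics/n.png

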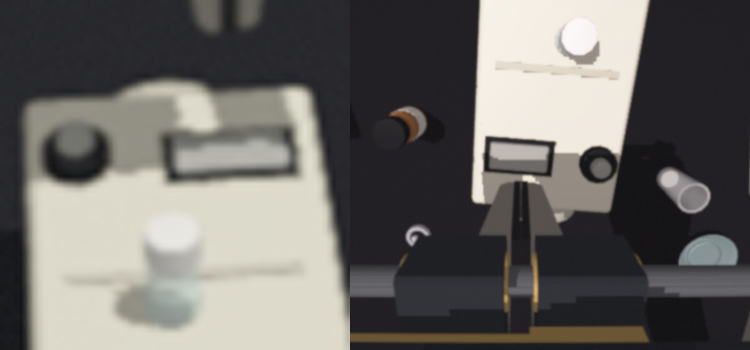

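The key bottomed hard at TCP z=78.3, exactly as predicted for 7 mm of travel. Next is the large button.

```bash
python3 - <<'E'
from h import *
robot.movep([471,-306,140],down(0.15))
robot.hold(0.2)
i=viewer.camera_info("wrist"); im=viewer.read_camera("wrist")[:,:,::-1].copy()
for n in ["start_button_top","sampler_small_button_top"]:
    for d in viewer.pinpoint(n,"wrist")[:2]: print(n,round(d['confidence'],2),world(i,d['at']).round(1))
print(proj(i,[[471,-306,92],[479,-378,91]]).round(0).tolist())
cv2.imwrite("pics/p.png",im); print(robot.observe()['t'])
E
```

```text
start_button_top 0.79 [ 468.2 -308.8   90.3]
start_button_top 0.24 [568.3  -7.1   2.8]
sampler_small_button_top 0.53 [ 480.9 -383.5   92.3]
[[321.0, 204.0], [401.0, 207.0]]
27.4667
```

View pics/p.png

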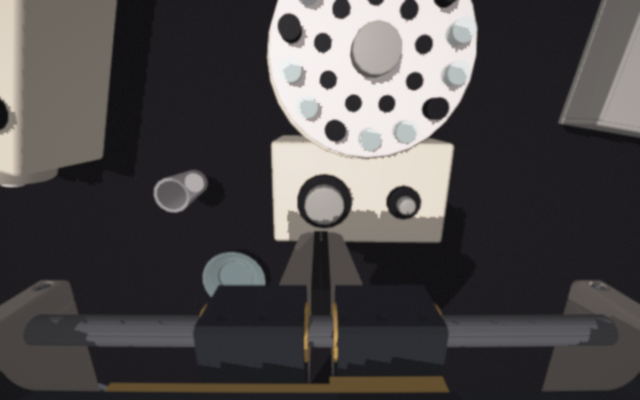

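The button is at (324,204), about 3 px from the projection, so I'll press at (470, -308).

```bash
python3 - <<'E'
from h import *
p=(470.,-308.)
robot.servo_line([*p,60],feed=120)
z=press(p,59,45,1.5,14.)
robot.hold(0.15)
robot.servo_line([*p,150],feed=200)
robot.hold(0.3)
im=viewer.read_camera("wrist")[:,:,::-1]; cv2.imwrite("pics/q1.png",im)
im=viewer.read_camera("scene")[:,:,::-1]; cv2.imwrite("pics/q2.png",im)
im=viewer.read_camera("top")[:,:,::-1]; cv2.imwrite("pics/q3.png",im)
o=robot.observe();print(o['t'],o['contact_force'])
E
```

```text
57.5 [ 470.3 -308.1   58. ] [ 0.1  0.5 -0.3]
56.0 [ 470.4 -308.2   56.3] [0.1 0.6 1.1]
54.5 [ 470.3 -308.2   54.7] [0.8 0.2 2.4]
53.0 [ 470.3 -308.2   53.2] [ 0.1 -1.2  3.9]
51.5 [ 470.3 -308.1   51.6] [1.3 0.2 3.6]
50.0 [ 470.4 -308.2   50.3] [ 0.7 -0.4  6. ]
48.5 [ 470.4 -308.2   50.1] [-2.3  1.6 17.1]
STOP
31.2917 [-0.71221466  0.36506044  0.43397839]
```

View pics/q1.png

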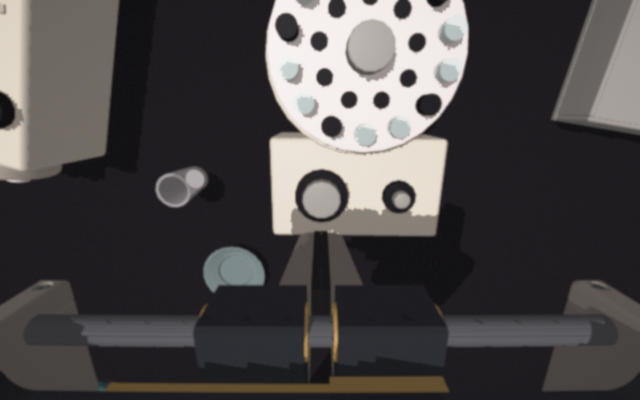

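View pics/q2.png

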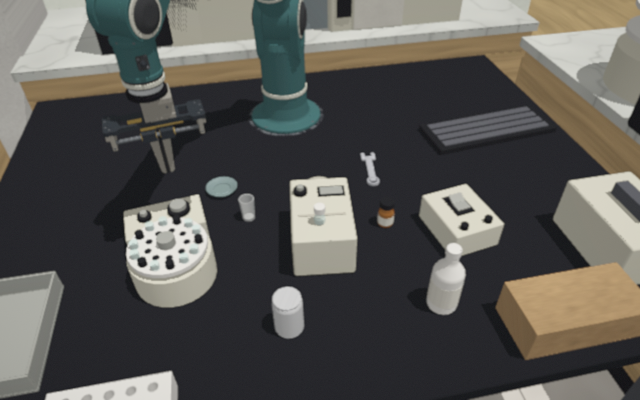

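View pics/q3.png

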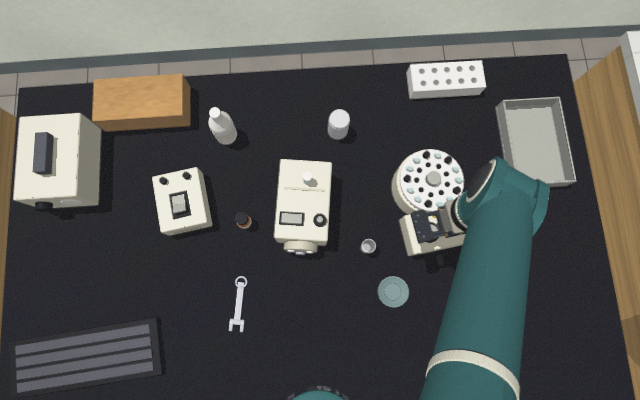

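The button travelled its full 6 mm and sprang back to the collar level. All the loose items sit at the same pixels as at the start: jar (386,213), beaker (247,208), dish (222,187), wrench (371,168), flask (446,280), can (288,312). I'm handing in.

```bash
python3 - <<'E'
from h import *
print(robot.job_done())
E
```

```text
the job is handed in; nothing more can be done
None
```

I pressed all three controls in the required order and handed the job in at about 31 s of the 54 s allowed; the system gives no verdict.

| Step | Control | What the last check showed |
|---|---|---|
| 1 | Rocker | It gave way from TCP z≈49 and hit a hard stop at 41.3 mm. A later picture shows its far half level, so it is on. |
| 2 | Bar key | It hit a hard stop at TCP z=78.3 mm, which matches its full 7 mm of travel. |
| 3 | Large round button | It went down about 6 mm, with 17 N at the stop. The picture after I lifted shows it back up. |

- **Disagreement with the description:** the real fingertips ended about 36 mm short of the stated TCP. My first press on the rocker, down to z=76, therefore touched nothing. I triangulated the tips from the wrist and scene cameras, then lowered in small force-guarded steps; the three hard stops agreed on that offset.
- **End state:** the final pictures show every loose item where it started. I pressed neither small button. The arm was clear of everything, with no contact force beyond noise.
- **Not measured:** I had no direct reading of the joint values, so travel is judged from contact heights, forces and pictures.

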